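# Rotate the entry-ledge things to their own trays

### The job

Three things on the ledge are each in the wrong place: put the remote lengthwise in the middle of the long walnut tray, the round coin tin in the middle of the square blue silicone tray, and the bottle opener flat in the middle of the round cork mat. First park one of the three (your choice) near the middle of the empty marble slab and let go of it there, so that the others can change over; the slab must be empty again at the end. Keep the coin tin upright and leave the bead dish and the glasses case where they are.

Things in the scene. Friction and masses are not known exactly. Their poses are not given: they have to be found in the camera images.
- remote_center (a point): Black plastic remote control, a flat bar 130 (its x) x 40 (y) x 22 mm high (z) with grey buttons on top, loose, 0.08 to 0.15 kg. Point: its centre, half-way up. Starts lying on the round mat; belongs in the long tray, its length along the tray's length (either way round).
- opener_center (a point): Chrome bottle opener lying flat, loose, 0.08 to 0.16 kg, 103 mm long along its x: bar handle 18 mm wide (y), 14 mm high (z), and a ring head 40 mm across, 11 mm high, at its +x end. Point: half-way up the handle, 50 mm from its free end (-x), at the balance point; the ring widens from 15 mm beyond it. Starts in the square tray; belongs on the round mat, in any direction.
- tin_center (a point): Round lidded aluminium coin tin, 56 mm diameter, 32 mm high, standing upright, loose, 0.11 to 0.21 kg. Point: its centre, half-way up; z up. Starts in the long tray; belongs in the square tray.
- long_tray: Long walnut tray, fixed, outside 172 (x) x 84 mm (y); floor 4 mm above the ledge, rim 5 mm thick and 9 mm above the ledge. Origin: centre of its underside, on the ledge; x along its length. Place of the remote.
- square_tray: Square blue silicone tray, fixed, outside 130 x 130 mm; floor 4 mm above the ledge, rim 4 mm thick and 8 mm above the ledge. Origin: centre of its underside, on the ledge; axes along its sides. Place of the coin tin.
- round_mat: Round cork mat, fixed, 150 mm diameter, flat, 5 mm thick. Origin: centre of its underside, on the ledge. Place of the bottle opener.
- slab: Rectangular white marble slab, fixed, empty at the start, flat, 150 (x) x 95 (y) x 8 mm thick, no rim. Origin: centre of its underside, on the ledge; x along its length. The free spot.
- bead_dish_center (a point): Small round green glass dish of beads, loose, 72 mm diameter, 26 mm high; point: its centre, half-way up. Not to be moved.
- glasses_case_center (a point): Grey fabric-covered hard glasses case, loose, 155 (x) x 58 (y) x 40 mm high; point: its centre, half-way up. Not to be moved.
Not all that is in view belongs to the job. There is more than one size of the long_tray; the job needs the smaller. Of the things shaped like the part that bears tin_center, the aluminium one is meant.

How it is judged:
On the way:
1. one of the three things stands or lies at rest on the marble slab, its centre within 30 mm of the slab's centre, let go (((horizontal distance between remote_center and slab below 0.03 m and z of remote_center in the frame of slab below 0.022 m and angle between remote_center's own z axis and vertical below 0.1 rad and contact force between remote and the fingers below 0.1 N and linear speed of remote below 0.02 m/s and angular speed of remote below 0.2 rad/s) or (horizontal distance between opener_center and slab below 0.03 m and z of opener_center in the frame of slab below 0.018 m and angle between opener_center's own z axis and vertical below 0.1 rad and contact force between opener and the fingers below 0.1 N and linear speed of opener below 0.02 m/s and angular speed of opener below 0.2 rad/s) or (horizontal distance between tin_center and slab below 0.03 m and z of tin_center in the frame of slab below 0.027 m and angle between tin_center's own z axis and vertical below 0.1 rad and contact force between tin and the fingers below 0.1 N and linear speed of tin below 0.02 m/s and angular speed of tin below 0.2 rad/s))), for 0.2 s.
At the end, for the whole second after the job is handed in: Remote in the long tray, opener on the round mat and coin tin in the square tray, each point within 15 mm (horizontally) of the centre of its place, resting flat on its floor (tilt under 0.1 rad, no more than 3 mm high); the remote's length within 0.2 rad of the tray's; all at rest (horizontal distance between remote_center and long_tray below 0.015 m and z of remote_center in the frame of long_tray below 0.018 m and angle between each of remote_center, tin_center, opener_center's own z axis and vertical below 0.1 rad and angle between the x axis of remote_center and the x axis of long_tray, either way round below 0.2 rad and horizontal distance between tin_center and square_tray below 0.015 m and z of tin_center in the frame of square_tray below 0.023 m and horizontal distance between opener_center and round_mat below 0.015 m and z of opener_center in the frame of round_mat below 0.015 m and linear speed of each of remote, tin, opener below 0.02 m/s and angular speed of each of remote, tin, opener below 0.2 rad/s); the robot touches nothing.
It fails at once if the bead dish is moved by more than 15 mm (distance of bead_dish_center from where it was at the start of the episode above 0.015 m).
It fails at once if the glasses case is moved by more than 15 mm (distance of glasses_case_center from where it was at the start of the episode above 0.015 m).
It fails at once if the coin tin is tipped by more than 0.6 rad (angle between tin_center's own z axis and vertical above 0.6 rad).
It also fails if it takes over 128 s, if anything falls off the work surface, if the arm or the gripper's body presses on something with over 40 N, if the wrist force passes 120 N, or if a joint passes its speed limit or range.

### The arm

A 7-joint arm with a two-finger parallel gripper is mounted at the origin on the work surface. World frame = base frame: x ahead of the robot, y to its left, z up, the work surface at z = 0. Lengths are in m, angles in rad, forces in N, time in s.
With the tool pointing down it reaches from about 0.4 to 0.85 m from the base axis. Payload 4.5 kg.
Tool frame: the origin (TCP) lies between the finger pads; the fingertips stand 19 mm ahead of it and the grasp point (between the pads) is the TCP (r.tips_ahead is the distance from the TCP to the fingertips, in m); z points along the fingers, y is the line along which they close (so a half turn about z gives the same grasp; the last joint's range is limited). The gripper opens to 88 mm and grips with 3 to 60 N. Pads are 18 mm wide; open, the fingers measure 123 mm over their backs; the gripper's body (75 mm by 187 mm) begins 45 mm behind the grasp point.
Start: joints at [-1.2, 0.689, -0.195, 1.565, 0.157, 0.902, -0.215], TCP at [0.207, 0.59, 0.235] pointing down, gripper open.
Joint ranges: [-3.01, 3.01], [-0.46, 2.08], [-1.47, 1.51], [0.13, 2.56], [-1, 4.14], [0.04, 2.09], [-2.66, 2.66]. Speed limits (rad/s): [2.57, 2.57, 3.14, 3.14, 3.14, 3.14, 3.14].

### API

Orientations are given as a unit quaternion [x, y, z, w].
In Python, from plant import r, cams, models gives the robot as it stands. The module is installed in compiled form; this text tells all that it offers.
- The arm moves only by the tool jog_arm, never from a script. Its arguments are lists of equal length, an entry for each row: "turn": the turn, a rotation vector about the tool's x, y, z in rad, a list of three; "translation": the shift along the tool's x, y, z in m, a list of three; "grip": the closure, from 0 (fully open) to 1 (shut). In form: {"turn": [[ax, ay, az], ...], "translation": [[tx, ty, tz], ...], "grip": [grip, ...]}. A call has 1 to 20 rows; each row is the pose to reach, as a shift and turn from the pose commanded when the call began, along the tool's axes at that moment; what a row does not reach only later rows make up. A row lasts 1/8 s, in which the tool goes at most 62.5 mm and 10.7 degrees, less where a joint would pass 70% of its speed; a pose out of reach is approached as far as the arm can. A call with a gripper value outside its range is refused whole. The fingers move at their own pace and stop on an object; "force" is the grip in N (left out, the last holds). Time passes only in rows, so rows that repeat a pose let the fingers close. It gives the time, the measured TCP pose, the force, the opening and the grip force at its end, in the units of the state.
- r.get_state(): the state, without advancing time (a new reading comes with each control period).
- cams.snapshot(name): name is "scene" or "top" or "wrist"; returns the picture (420x560x3 uint8, red, green, blue); there is no depth.
- cams.camera_params(name): a dict with "fx", "fy", "cx", "cy" (pixels), "eye" and "orientation" of the camera in the world. Camera axes: x right, y up, looking along -z (the intrinsics and any distortion apply to the point x, -y, -z); pixel columns grow to the right and rows downward; lengths in m; the calibration is good to about 2 mm. A picture is of the moment at which its call begins: read the wrist's pose just before it. camera_params takes no time and is no camera call; for the wrist camera it gives the pose at the moment of the call.
- r.finish_job(): hands the job in; it is judged then, once.
Trained networks look in the newest picture that a camera, given by its name, has taken for a name from the list of things; names that differ only in an ending like _2 or _b are one class to them, and where a whole thing is asked for, a point or a joint stands for the part that bears it (a point fixed in the world has none). Each returns a list of dicts, best first, with "p" (0 to 1); they miss things now and then, are a little off and sometimes report something else, mostly with a low value. They report only what shows in the picture. A call takes as long as a camera call. They do not tell look-alikes from the thing itself.
- models.find_in(camera, name): "position" ([x, y, z] in m, in world coordinates, good to about 4 mm: the middle of the surface that is visible of it).
- models.masks_of(camera, name): "pixels" (420x560 bool, what is visible of it).
- models.place_of(camera, name): "position" ([x, y, z] in m, in world coordinates, good to about 4 mm: a listed point, or the origin of a listed thing).
The state is a dict: "clock": time; "q": joint angles; "qd": joint speeds; "joint_torque": joint torques, N m; "tool_pos": TCP position; "eef_rot": TCP orientation; "contact_force": force on the tool from outside, world axes, zero at the start; "moment": the same for the moment, N m; "opening": opening from 0.0 (shut) to 1.0 (fully open); "finger_force": force on a finger pad.
Only numpy, scipy, OpenCV 4.12 (cv2) and the standard library are available. Lean on these libraries where they do the work, as an engineer would, in place of code of your own. Each camera call takes 0.05 s, during which the arm holds its last target. There are 200 camera calls.

## Working session

There is one attempt and no reset: what is moved stays moved. The work goes in short steps, Python scripts to look and compute and a tool call to move; the robot and the scene stay as the last step left them, time stands still between calls to the robot, and variables do not carry over. Pictures are saved under pics/ and viewed, at most 14 in all, crops included, and the job is handed in when it is done.

Besides the shell and the picture viewer there is one more tool, called after "Call:" by a JSON object that holds its "name" and its "arguments", one argument or row to a line. jog_arm: Moves the arm, as the interface text tells. Its arguments: {"type":"object","properties":{"turn":{"type":"array"},"translation":{"type":"array"},"grip":{"type":"array"},"force":{"type":"number"}},"required":["turn","translation","grip"]}

```bash
mkdir -p pics
cat > h.py <<'E'
import numpy as np, cv2
from plant import r,cams,models
from scipy.spatial.transform import Rotation as R
def save(cam,name):
    im=cams.snapshot(cam); cv2.imwrite('pics/'+name,cv2.cvtColor(im,cv2.COLOR_RGB2BGR)); return im
def ray(cam,uv):
    p=cams.camera_params(cam); d=np.array([(uv[0]-p['cx'])/p['fx'],-(uv[1]-p['cy'])/p['fy'],-1.])
    return np.array(p['eye']),R.from_quat(p['orientation']).apply(d)
def pix2w(cam,uv,z):
    e,d=ray(cam,uv); return e+d*(z-e[2])/d[2]
E
python3 - <<'E'
from h import *
np.set_printoptions(precision=3,suppress=True)
s=r.get_state(); print(s['clock'],s['tool_pos'],s['eef_rot'],s['opening'])
print(cams.camera_params('top')); print(cams.camera_params('scene'))
save('top','top0.png');save('scene','scene0.png')
for n in ['remote_center','opener_center','tin_center','long_tray','square_tray','round_mat','slab','bead_dish_center','glasses_case_center']:
    for c in ['top','scene']:
        print(n,c,[(np.round(d['position'],3),round(d['p'],2)) for d in models.place_of(c,n)])
E
```

```text
0.0 [0.206 0.589 0.234] [ 0.168  0.986 -0.001 -0.   ] 0.998258180521336
{'fx': 396.97997225021317, 'fy': 396.97997225021317, 'cx': 280.4651460727301, 'cy': 204.47754226802095, 'eye': array([ 0.255, -0.054,  1.048]), 'orientation': array([-0.067,  0.074,  0.73 , -0.676])}
{'fx': 414.19989226178564, 'fy': 414.19989226178564, 'cx': 275.15065470582783, 'cy': 217.3511357032624, 'eye': array([0.961, 0.164, 1.017]), 'orientation': array([0.145, 0.224, 0.807, 0.527])}
remote_center top [(array([0.601, 0.136, 0.021]), 0.64), (array([ 0.494, -0.354,  0.005]), 0.31)]
remote_center scene [(array([0.598, 0.135, 0.018]), 0.74)]
opener_center top [(array([ 0.463, -0.159,  0.011]), 0.59)]
opener_center scene [(array([ 0.463, -0.16 ,  0.007]), 0.78)]
tin_center top [(array([ 0.496, -0.358,  0.022]), 0.97), (array([ 0.514, -0.477,  0.016]), 0.65)]
tin_center scene [(array([ 0.503, -0.356,  0.022]), 0.61)]
long_tray top [(array([ 0.21 , -0.339,  0.002]), 0.78), (array([ 0.494, -0.354,  0.001]), 0.75), (array([0.6  , 0.137, 0.017]), 0.25)]
long_tray scene [(array([ 0.488, -0.358,  0.001]), 0.81), (array([ 0.213, -0.337,  0.003]), 0.7)]
square_tray top [(array([ 0.461, -0.154, -0.002]), 0.82)]
square_tray scene [(array([ 0.463, -0.152,  0.002]), 0.7), (array([0.498, 0.005, 0.013]), 0.37), (array([ 0.489, -0.356,  0.004]), 0.19)]
round_mat top [(array([ 0.61 ,  0.137, -0.003]), 0.97), (array([0.649, 0.004, 0.021]), 0.25)]
round_mat scene [(array([0.606, 0.142, 0.002]), 0.57)]
slab top [(array([0.442, 0.349, 0.005]), 0.95)]
slab scene [(array([0.449, 0.348, 0.   ]), 0.82)]
bead_dish_center top [(array([0.498, 0.007, 0.012]), 0.91)]
bead_dish_center scene [(array([0.498, 0.008, 0.012]), 0.93), (array([0.606, 0.138, 0.006]), 0.63)]
glasses_case_center top [(array([0.648, 0.002, 0.023]), 0.55)]
glasses_case_center scene [(array([0.653, 0.004, 0.021]), 0.64)]
```

View pics/top0.png

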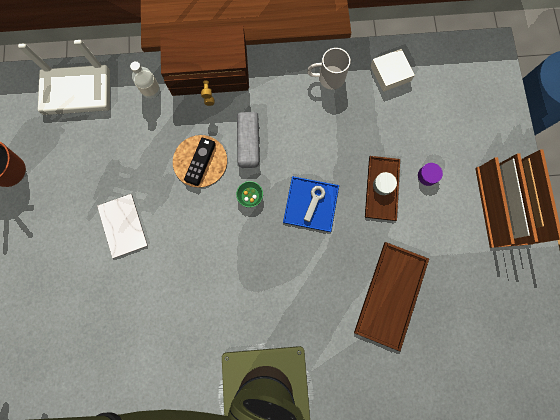

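View pics/scene0.png

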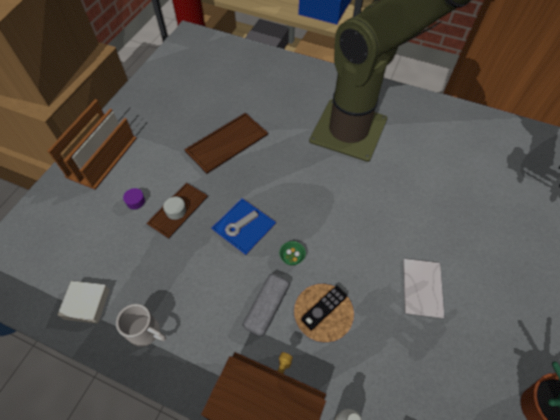

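Run:
```python
from h import *
np.set_printoptions(precision=3,suppress=True)
for c in ['top','scene']:
  save(c,c+'1.png')
  for n,z in [('remote_center',.027),('opener_center',.018),('tin_center',.036),('long_tray',.009),('square_tray',.008),('round_mat',.005),('slab',.008),('bead_dish_center',.026),('glasses_case_center',.04)]:
    for d in models.masks_of(c,n):
        m=d['pixels']
        if d['p']<.3 or m.sum()<30: continue
        k,_=cv2.findContours(m.astype('uint8'),cv2.RETR_EXTERNAL,cv2.CHAIN_APPROX_NONE)
        k=max(k,key=cv2.contourArea)[:,0]
        w=np.array([pix2w(c,p,z)[:2] for p in k],'float32')
        (cc,wh,a)=cv2.minAreaRect(w)
        print(c,n,round(d['p'],2),'px',k.mean(0),'rect',np.array(cc),np.array(wh),round(a,1))
```

```text
top remote_center 0.67 px [199.336 160.964] rect [0.598 0.134] [0.046 0.133] 66.0
top opener_center 0.72 px [313.675 202.   ] rect [ 0.461 -0.166] [0.039 0.101] 72.0
top tin_center 0.89 px [430.239 174.164] rect [ 0.512 -0.474] [0.058 0.069] 18.0
top tin_center 0.78 px [384.516 183.359] rect [ 0.496 -0.35 ] [0.056 0.064] 26.6
top long_tray 0.88 px [391.781 295.822] rect [ 0.21  -0.339] [0.124 0.248] 63.8
top long_tray 0.83 px [382.372 187.928] rect [ 0.492 -0.351] [0.085 0.173] 79.1
top square_tray 0.85 px [310.754 203.851] rect [ 0.464 -0.155] [0.129 0.133] 74.1
top round_mat 0.58 px [185.706 155.951] rect [0.625 0.18 ] [0.051 0.136] 65.1
top round_mat 0.47 px [248.987 193.987] rect [0.502 0.009] [0.074 0.073] 41.5
top round_mat 0.31 px [310.879 203.879] rect [ 0.463 -0.155] [0.13  0.131] 74.3
top slab 0.95 px [121.935 225.982] rect [0.443 0.349] [0.15  0.096] 15.6
top bead_dish_center 0.82 px [249.434 193.921] rect [0.499 0.006] [0.071 0.068] 85.6
top glasses_case_center 0.88 px [247.188 139.094] rect [0.645 0.003] [0.054 0.156] 86.2
scene remote_center 0.62 px [323.43 307.76] rect
[... 245 characters left out ...]
 rect [0.46  0.349] [0.149 0.094] 15.8
scene long_tray 0.62 px [225.925 142.671] rect [ 0.211 -0.335] [0.129 0.254] 64.3
scene long_tray 0.58 px [178.558 210.877] rect [ 0.497 -0.348] [0.088 0.173] 79.5
scene square_tray 0.83 px [243.729 225.842] rect [ 0.466 -0.152] [0.132 0.132] 74.1
scene round_mat 0.97 px [321.061 313.974] rect [0.613 0.14 ] [0.148 0.141] 73.1
scene round_mat 0.48 px [241.203 223.392] rect [ 0.461 -0.157] [0.039 0.105] 57.6
scene slab 0.76 px [422.734 288.543] rect [0.446 0.352] [0.152 0.095] 16.7
scene bead_dish_center 0.68 px [292.308 253.2  ] rect [0.5   0.009] [0.065 0.064] 64.5
scene glasses_case_center 0.78 px [266.21  304.713] rect [0.658 0.007] [0.065 0.157] 87.5
```

The pictures show the remote on the mat at top-view (200,161), the opener in the blue tray at (313,203), the aluminium tin in the small tray at (385,183), and the purple decoy at (430,174). The empty slab is at (122,226). I'll park the tin first.

Call:
{"name": "jog_arm", "arguments": {
  "turn": [
    [0,0,0],
    [0,0,0],
    [0,0,0],
    [0,0,0],
    [0,0,0],
    [0,0,0],
    [0,0,0],
    [0,0,0],
    [0,0,0],
    [0,0,0],
    [0,0,0],
    [0,0,0],
    [0,0,0],
    [0,0,0],
    [0,0,0],
    [0,0,0],
    [0,0,0],
    [0,0,0],
    [0,0,0],
    [0,0,0]
  ],
  "translation": [
    [-0.04,-0.033,0.003],
    [-0.08,-0.066,0.006],
    [-0.12,-0.1,0.01],
    [-0.16,-0.132,0.013],
    [-0.2,-0.165,0.016],
    [-0.24,-0.2,0.02],
    [-0.28,-0.232,0.023],
    [-0.32,-0.265,0.026],
    [-0.36,-0.3,0.03],
    [-0.4,-0.33,0.034],
    [-0.44,-0.364,0.034],
    [-0.46,-0.417,0.034],
    [-0.48,-0.47,0.034],
    [-0.5,-0.523,0.034],
    [-0.518,-0.576,0.034],
    [-0.535,-0.63,0.034],
    [-0.553,-0.683,0.034],
    [-0.57,-0.736,0.034],
    [-0.588,-0.789,0.034],
    [-0.588,-0.789,0.034]
  ],
  "grip": [0,0,0,0,0,0,0,0,0,0,0,0,0,0,0,0,0,0,0,0],
  "force": 20
}}

```text
clock: 4.5
tool_pos: [0.4987, -0.3557, 0.2001]
eef_rot: [0.172, 0.985, -0.002, 0.0]
contact_force: [0.1, 0.2, -0.6]
opening: 0.997
finger_force: 0.0
```

```bash
cat >> h.py <<'E'
np.set_printoptions(precision=3,suppress=True)
def look(*names,cam='wrist'):
    cams.snapshot(cam)
    for n in names: print(n,cam,[(np.round(d['position'],3),round(d['p'],2)) for d in models.place_of(cam,n) if d['p']>.3])
def rect(n,z,cam='wrist'):
    for d in models.masks_of(cam,n):
        m=d['pixels']
        if d['p']<.3 or m.sum()<30: continue
        k,_=cv2.findContours(m.astype('uint8'),cv2.RETR_EXTERNAL,cv2.CHAIN_APPROX_NONE)
        k=max(k,key=cv2.contourArea)[:,0]
        w=np.array([pix2w(cam,p,z)[:2] for p in k],'float32')
        cc,wh,a=cv2.minAreaRect(w); print(n,cam,round(d['p'],2),'px',k.min(0),k.max(0),'rect',np.array(cc),np.array(wh),round(a,1))
def to(*pts):
    s=r.get_state(); q=R.from_quat(s['eef_rot']); yy=q.apply([0,1,0])
    print('t',round(s['clock'],2),'tcp',s['tool_pos'],'yaw_y deg',round(np.degrees(np.arctan2(yy[1],yy[0])),1),'z',q.apply([0,0,1]),'open',round(s['opening'],3),'ff',s['finger_force'],'F',s['contact_force'])
    for p in pts: print(p,'->',q.inv().apply(np.array(p)-s['tool_pos']))
E
python3 - <<'E'
from h import *
to([.497,-.353,.033]); save('wrist','w0.png'); look('tin_center','long_tray','opener_center','square_tray')
for n,z in [('tin_center',.036),('long_tray',.009),('square_tray',.008),('opener_center',.018)]: rect(n,z)
E
```

```text
t 4.5 tcp [ 0.499 -0.356  0.2  ] yaw_y deg 70.2 z [-0.001 -0.004 -1.   ] open 0.997 ff 0.0 F [ 0.103  0.154 -0.637]
[0.497, -0.353, 0.033] -> [0.003 0.003 0.167]
tin_center wrist [(array([ 0.497, -0.356,  0.019]), 0.9), (array([ 0.513, -0.482,  0.017]), 0.82)]
long_tray wrist []
opener_center wrist [(array([ 0.46 , -0.164,  0.01 ]), 0.88)]
square_tray wrist [(array([ 0.464, -0.154,  0.   ]), 0.71)]
tin_center wrist 0.98 px [135 207] [198 260] rect [ 0.512 -0.47 ] [0.064 0.055] 74.1
tin_center wrist 0.91 px [245 153] [304 214] rect [ 0.501 -0.351] [0.057 0.057] 25.5
long_tray wrist 0.94 px [100   0] [235  17] rect [ 0.324 -0.389] [0.119 0.013] 70.8
long_tray wrist 0.87 px [218  78] [323 253] rect [ 0.495 -0.35 ] [0.087 0.174] 79.6
square_tray wrist 0.85 px [388   0] [542 148] rect [ 0.464 -0.154] [0.134 0.131] 74.4
opener_center wrist 0.61 px [428  14] [485 132] rect [ 0.462 -0.165] [0.038 0.101] 69.8
```

Call:
{"name": "jog_arm", "arguments": {
  "turn": [
    [0,0,0],
    [0,0,0],
    [0,0,0],
    [0,0,0],
    [0,0,0],
    [0,0,0],
    [0,0,0],
    [0,0,0],
    [0,0,0],
    [0,0,0],
    [0,0,0],
    [0,0,0],
    [0,0,0],
    [0,0,0],
    [0,0,0],
    [0,0,0]
  ],
  "translation": [
    [0.001,0.003,0.04],
    [0.001,0.003,0.08],
    [0.001,0.003,0.115],
    [0.001,0.003,0.14],
    [0.001,0.003,0.155],
    [0.001,0.003,0.166],
    [0.001,0.003,0.166],
    [0.001,0.003,0.166],
    [0.001,0.003,0.166],
    [0.001,0.003,0.166],
    [0.001,0.003,0.166],
    [0.001,0.003,0.166],
    [0.001,0.003,0.15],
    [0.001,0.003,0.12],
    [0.001,0.003,0.09],
    [0.001,0.003,0.06]
  ],
  "grip": [0,0,0,0,0,0,0,1,1,1,1,1,1,1,1,1],
  "force": 20
}}

```text
clock: 7.0
tool_pos: [0.501, -0.346, 0.1427]
eef_rot: [0.168, 0.986, -0.0, 0.0]
contact_force: [-0.1, 0.4, 0.2]
opening: 0.011
finger_force: 0.0
```

Run:
```python
from h import *
to([.51,0,.16],[.445,.35,.16],[.445,.35,.06],[.445,.35,.039])
```

```text
t 7.0 tcp [ 0.501 -0.346  0.143] yaw_y deg 70.7 z [ 0.001 -0.    -1.   ] open 0.011 ff 0.0 F [-0.121  0.351  0.178]
[0.51, 0, 0.16] -> [ 0.106  0.33  -0.017]
[0.445, 0.35, 0.16] -> [ 0.283  0.638 -0.018]
[0.445, 0.35, 0.06] -> [0.283 0.638 0.082]
[0.445, 0.35, 0.039] -> [0.283 0.638 0.103]
```

Run:
```python
from h import *
save('wrist','w1.png'); look('tin_center')
rect('tin_center',.036);look('tin_center',cam='top')
```

```text
tin_center wrist [(array([ 0.501, -0.357,  0.019]), 0.8)]
tin_center wrist 0.82 px [105 222] [178 291] rect [ 0.509 -0.468] [0.053 0.068] 17.8
tin_center wrist 0.78 px [232 159] [302 232] rect [ 0.493 -0.353] [0.055 0.059] 70.7
tin_center top [(array([ 0.496, -0.357,  0.021]), 0.61), (array([ 0.516, -0.477,  0.014]), 0.61)]
```

View pics/w1.png

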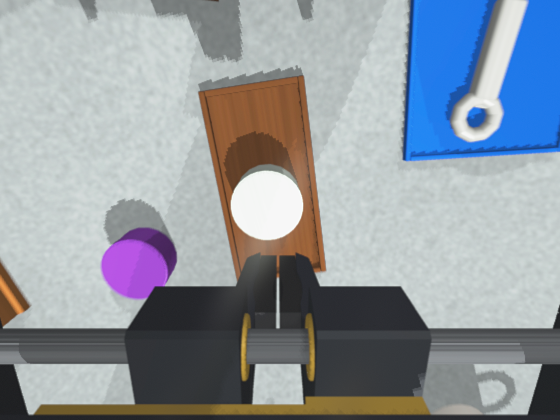

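The wrist picture shows the tin still upright in the tray at (267,205), with the fingers shut on nothing. I'll redo this in separate stages.

Call:
{"name": "jog_arm", "arguments": {
  "turn": [
    [0,0,0],
    [0,0,0],
    [0,0,0],
    [0,0,0],
    [0,0,0],
    [0,0,0],
    [0,0,0],
    [0,0,0],
    [0,0,0],
    [0,0,0]
  ],
  "translation": [
    [0,-0.007,0],
    [0,-0.007,0],
    [0,-0.007,0],
    [0,-0.007,0],
    [0,-0.007,0],
    [0,-0.007,0],
    [0,-0.007,0.03],
    [0,-0.007,0.04],
    [0,-0.007,0.04],
    [0,-0.007,0.04]
  ],
  "grip": [0,0,0,0,0,0,0,0,0,0]
}}

```text
clock: 8.55
tool_pos: [0.4991, -0.3527, 0.1013]
eef_rot: [0.168, 0.986, -0.0, 0.001]
contact_force: [0.6, 0.3, -0.2]
opening: 0.995
finger_force: 0.0
```

Run:
```python
from h import *
to([.499,-.353,.031])
```

```text
t 8.55 tcp [ 0.499 -0.353  0.101] yaw_y deg 70.7 z [ 0.001 -0.001 -1.   ] open 0.995 ff 0.0 F [ 0.647  0.251 -0.198]
[0.499, -0.353, 0.031] -> [ 0.   -0.    0.07]
```

Call:
{"name": "jog_arm", "arguments": {
  "turn": [
    [0,0,0],
    [0,0,0],
    [0,0,0],
    [0,0,0],
    [0,0,0],
    [0,0,0],
    [0,0,0],
    [0,0,0],
    [0,0,0],
    [0,0,0],
    [0,0,0],
    [0,0,0],
    [0,0,0],
    [0,0,0]
  ],
  "translation": [
    [0,0,0.03],
    [0,0,0.055],
    [0,0,0.07],
    [0,0,0.07],
    [0,0,0.07],
    [0,0,0.07],
    [0,0,0.07],
    [0,0,0.07],
    [0,0,0.07],
    [0,0,0.07],
    [0,0,0.07],
    [0,0,0.07],
    [0,0,0.07],
    [0,0,0.07]
  ],
  "grip": [0,0,0,0,0,0,1,1,1,1,1,1,1,1],
  "force": 25
}}

```text
clock: 10.3
tool_pos: [0.4985, -0.3526, 0.0306]
eef_rot: [0.168, 0.986, -0.0, -0.0]
contact_force: [-0.7, -0.2, 1.2]
opening: 0.606
finger_force: 25.0
```

Call:
{"name": "jog_arm", "arguments": {
  "turn": [
    [0,0,0],
    [0,0,0],
    [0,0,0],
    [0,0,0],
    [0,0,0],
    [0,0,0]
  ],
  "translation": [
    [0,0,-0.01],
    [0,0,-0.03],
    [0,0,-0.06],
    [0,0,-0.09],
    [0,0,-0.12],
    [0,0,-0.12]
  ],
  "grip": [1,1,1,1,1,1],
  "force": 25
}}

```text
clock: 11.05
tool_pos: [0.5003, -0.3533, 0.1539]
eef_rot: [0.168, 0.986, -0.001, 0.003]
contact_force: [-0.3, -0.4, -2.4]
opening: 0.605
finger_force: 25.0
```

Run:
```python
from h import *
to([.51,0,.15],[.445,.35,.15],[.445,.35,.06],[.445,.35,.037])
```

```text
t 11.05 tcp [ 0.5   -0.353  0.154] yaw_y deg 70.7 z [ 0.006 -0.003 -1.   ] open 0.605 ff 24.999655187129974 F [-0.316 -0.365 -2.431]
[0.51, 0, 0.15] -> [0.108 0.337 0.003]
[0.445, 0.35, 0.15] -> [0.285 0.645 0.002]
[0.445, 0.35, 0.06] -> [0.285 0.646 0.092]
[0.445, 0.35, 0.037] -> [0.285 0.646 0.115]
```

Call:
{"name": "jog_arm", "arguments": {
  "turn": [
    [0,0,0],
    [0,0,0],
    [0,0,0],
    [0,0,0],
    [0,0,0],
    [0,0,0],
    [0,0,0],
    [0,0,0],
    [0,0,0],
    [0,0,0],
    [0,0,0],
    [0,0,0],
    [0,0,0],
    [0,0,0],
    [0,0,0],
    [0,0,0],
    [0,0,0],
    [0,0,0]
  ],
  "translation": [
    [0.009,0.028,0],
    [0.022,0.068,0],
    [0.036,0.112,0],
    [0.05,0.157,0],
    [0.065,0.2,0],
    [0.08,0.247,0],
    [0.094,0.292,0],
    [0.11,0.337,0],
    [0.132,0.375,0],
    [0.154,0.414,0],
    [0.176,0.453,0],
    [0.198,0.492,0],
    [0.22,0.531,0],
    [0.242,0.57,0],
    [0.262,0.605,0],
    [0.276,0.63,0],
    [0.285,0.646,0],
    [0.285,0.646,0]
  ],
  "grip": [1,1,1,1,1,1,1,1,1,1,1,1,1,1,1,1,1,1],
  "force": 25
}}

```text
clock: 13.3
tool_pos: [0.4423, 0.3523, 0.1503]
eef_rot: [0.167, 0.986, 0.0, -0.0]
contact_force: [-0.5, -0.7, -1.7]
opening: 0.605
finger_force: 25.0
```

Run:
```python
from h import *
look('slab'); rect('slab',.008);rect('remote_center',.027)
to([.445,.35,.06],[.445,.35,.036])
```

```text
slab wrist [(array([ 0.447,  0.352, -0.   ]), 0.76)]
slab wrist 0.88 px [183  91] [364 249] rect [0.445 0.346] [0.151 0.096] 15.7
t 13.5 tcp [0.444 0.349 0.15 ] yaw_y deg 70.6 z [-0.    -0.002 -1.   ] open 0.607 ff 24.9997079372406 F [ 0.535 -0.279 -1.796]
[0.445, 0.35, 0.06] -> [-0.001  0.001  0.09 ]
[0.445, 0.35, 0.036] -> [-0.001  0.001  0.114]
```

Call:
{"name": "jog_arm", "arguments": {
  "turn": [
    [0,0,0],
    [0,0,0],
    [0,0,0],
    [0,0,0],
    [0,0,0],
    [0,0,0],
    [0,0,0],
    [0,0,0],
    [0,0,0],
    [0,0,0],
    [0,0,0],
    [0,0,0],
    [0,0,0],
    [0,0,0],
    [0,0,0],
    [0,0,0],
    [0,0,0],
    [0,0,0],
    [0,0,0],
    [0,0,0]
  ],
  "translation": [
    [0,0.001,0.03],
    [0,0.001,0.06],
    [0,0.001,0.085],
    [0,0.001,0.1],
    [0,0.001,0.108],
    [0,0.001,0.114],
    [0,0.001,0.115],
    [0,0.001,0.115],
    [0,0.001,0.115],
    [0,0.001,0.115],
    [0,0.001,0.115],
    [0,0.001,0.115],
    [0,0.001,0.115],
    [0,0.001,0.115],
    [0,0.001,0.115],
    [0,0.001,0.105],
    [0,0.001,0.08],
    [0,0.001,0.04],
    [0,0.001,0],
    [0,0.001,0]
  ],
  "grip": [1,1,1,1,1,1,1,1,0,0,0,0,0,0,0,0,0,0,0,0]
}}

```text
clock: 16.0
tool_pos: [0.445, 0.3538, 0.1542]
eef_rot: [0.168, 0.986, 0.003, 0.002]
contact_force: [0.5, -0.1, 1.0]
opening: 0.998
finger_force: 0.0
```

Run:
```python
from h import *
look('tin_center','slab'); rect('tin_center',.04); look('tin_center',cam='top')
to([.602,.136,.16])
```

```text
tin_center wrist [(array([0.445, 0.349, 0.021]), 0.96)]
slab wrist []
tin_center wrist 0.56 px [240 160] [309 234] rect [0.439 0.349] [0.056 0.06 ] 85.8
tin_center top [(array([0.441, 0.349, 0.026]), 0.66), (array([ 0.518, -0.48 ,  0.016]), 0.62)]
t 16.3 tcp [0.443 0.352 0.15 ] yaw_y deg 70.7 z [-0.002 -0.002 -1.   ] open 0.995 ff 0.0 F [ 0.936 -0.525  0.167]
[0.602, 0.136, 0.16] -> [-0.222 -0.151 -0.01 ]
```

Call:
{"name": "jog_arm", "arguments": {
  "turn": [
    [0,0,0.02],
    [0,0,0.04],
    [0,0,0.08],
    [0,0,0.08],
    [0,0,0.08],
    [0,0,0.08],
    [0,0,0.08],
    [0,0,0.08],
    [0,0,0.08]
  ],
  "translation": [
    [-0.02,-0.014,-0.005],
    [-0.06,-0.041,-0.01],
    [-0.1,-0.068,-0.01],
    [-0.14,-0.095,-0.01],
    [-0.18,-0.122,-0.01],
    [-0.208,-0.142,-0.01],
    [-0.222,-0.151,-0.01],
    [-0.222,-0.151,-0.01],
    [-0.222,-0.151,-0.01]
  ],
  "grip": [0,0,0,0,0,0,0,0,0]
}}

```text
clock: 17.42
tool_pos: [0.6017, 0.1388, 0.1604]
eef_rot: [0.206, 0.979, 0.001, -0.001]
contact_force: [0.0, -0.8, -0.4]
opening: 0.998
finger_force: 0.0
```

Run:
```python
from h import *
save('wrist','w2.png')
look('remote_center','round_mat','glasses_case_center'); rect('remote_center',.027); rect('round_mat',.005)
to([.602,.136,.033])
```

```text
remote_center wrist [(array([0.599, 0.134, 0.02 ]), 0.72)]
round_mat wrist []
glasses_case_center wrist [(array([ 0.653, -0.001,  0.021]), 0.9)]
remote_center wrist 0.75 px [251 118] [298 262] rect [0.602 0.133] [0.039 0.129] 65.7
t 17.77 tcp [0.603 0.137 0.161] yaw_y deg 66.2 z [ 0.  0. -1.] open 0.999 ff 0.0 F [-0.137  0.477  0.598]
[0.602, 0.136, 0.033] -> [ 0.    -0.001  0.128]
```

View pics/w2.png

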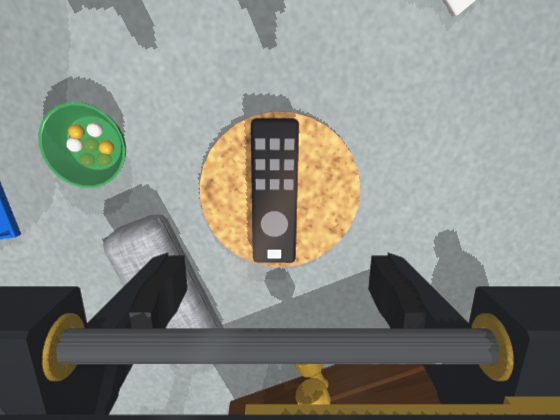

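The picture shows the remote aligned vertically between the fingers at px (275,190). The mat spans px 200–360 × 112–268, and the case is well clear of the left finger.

Call:
{"name": "jog_arm", "arguments": {
  "turn": [
    [0,0,0],
    [0,0,0],
    [0,0,0],
    [0,0,0],
    [0,0,0],
    [0,0,0],
    [0,0,0],
    [0,0,0],
    [0,0,0],
    [0,0,0],
    [0,0,0],
    [0,0,0],
    [0,0,0],
    [0,0,0],
    [0,0,0],
    [0,0,0],
    [0,0,0],
    [0,0,0]
  ],
  "translation": [
    [0,-0.003,0.03],
    [0,-0.003,0.06],
    [0,-0.003,0.09],
    [0,-0.003,0.11],
    [0,-0.003,0.12],
    [0,-0.003,0.128],
    [0,-0.003,0.128],
    [0,-0.003,0.128],
    [0,-0.003,0.128],
    [0,-0.003,0.128],
    [0,-0.003,0.128],
    [0,-0.003,0.128],
    [0,-0.003,0.128],
    [0,-0.003,0.128],
    [0,-0.003,0.128],
    [0,-0.003,0.128],
    [0,-0.003,0.128],
    [0,-0.003,0.128]
  ],
  "grip": [0,0,0,0,0,0,0,0,1,1,1,1,1,1,1,1,1,1],
  "force": 25
}}

```text
clock: 20.02
tool_pos: [0.6017, 0.1337, 0.0326]
eef_rot: [0.207, 0.978, 0.0, -0.0]
contact_force: [0.4, 1.0, 0.2]
opening: 0.003
finger_force: 0.0
```

Call:
{"name": "jog_arm", "arguments": {
  "turn": [
    [0,0,0],
    [0,0,0],
    [0,0,0],
    [0,0,0],
    [0,0,0],
    [0,0,0]
  ],
  "translation": [
    [0,0,-0.01],
    [0,0,-0.03],
    [0,0,-0.06],
    [0,0,-0.09],
    [0,0,-0.12],
    [0,0,-0.12]
  ],
  "grip": [1,1,1,1,1,1]
}}

```text
clock: 20.78
tool_pos: [0.6038, 0.1343, 0.1565]
eef_rot: [0.207, 0.978, 0.002, 0.003]
contact_force: [0.2, 0.7, -0.5]
opening: 0.008
finger_force: 0.0
```

Run:
```python
from h import *
look('round_mat',cam='top'); rect('round_mat',.005,'top')
to([.5,-.1,.153],[.495,-.353,.153])
```

```text
round_mat top [(array([0.608, 0.139, 0.   ]), 0.83)]
round_mat top 0.79 px [209 145] [227 182] rect [0.594 0.089] [0.05  0.102] 61.2
t 20.93 tcp [0.601 0.133 0.153] yaw_y deg 66.1 z [-0.001 -0.    -1.   ] open 0.006 ff 0.0 F [0.265 0.508 0.101]
[0.5, -0.1, 0.153] -> [-0.002 -0.255 -0.   ]
[0.495, -0.353, 0.153] -> [-0.1   -0.488 -0.   ]
```

Run:
```python
from h import *
print(r.tips_ahead,[a for a in dir(r) if a[0]!='_'])
save('wrist','w3.png'); rect('remote_center',.027); look('remote_center')
```

```text
0.019 ['Unreachable', 'finish_job', 'get_state', 'tips_ahead']
remote_center wrist 0.75 px [256 116] [305 254] rect [0.596 0.137] [0.039 0.118] 66.0
remote_center wrist [(array([0.603, 0.137, 0.015]), 0.68)]
```

View pics/w3.png

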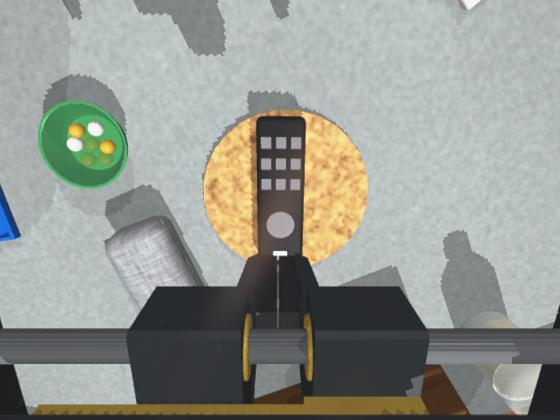

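```bash
python3 - <<'E'
from h import *
s=r.get_state(); q=R.from_quat(s['eef_rot']); p=cams.camera_params('wrist'); qc=R.from_quat(p['orientation'])
print('eye in tool',q.inv().apply(p['eye']-s['tool_pos']),'cam axes in tool\n',(q.inv()*qc).as_matrix())
for z in [-.08,-.045,-.02,0,.01,.019,.03,.126]:
  for x in (-.009,0,.009):
    w=s['tool_pos']+q.apply([x,0,z]); c=qc.inv().apply(w-p['eye'])
    print(z,x,p['cx']+p['fx']*c[0]/-c[2],p['cy']-p['fy']*c[1]/-c[2])
E
python3 - <<'E'
import cv2
a=cv2.imread('pics/w3.png')[225:420,120:440]
cv2.imwrite('pics/w3c.png',cv2.resize(cv2.convertScaleAbs(a,alpha=2.5,beta=20),None,fx=2.5,fy=2.5,interpolation=2))
E
```

```text
eye in tool [ 0.079 -0.001 -0.15 ] cam axes in tool
 [[-0.     0.952  0.307]
 [ 1.     0.    -0.001]
 [-0.001  0.307 -0.952]]
-0.08 -0.009 281.1727861875842 432.8080815152171
-0.08 0 281.2796499984263 407.504927407702
-0.08 0.009 281.3932267598316 380.61228457354133
-0.045 -0.009 280.13290937359847 344.794042398838
-0.045 0 280.1879089990305 324.3267964873858
-0.045 0.009 280.2454144630296 302.92704214954284
-0.02 -0.009 279.671828332246 305.7686460599436
-0.02 0 279.7093580799853 287.86671024127793
-0.02 0.009 279.74831723812594 269.28293628613176
0 -0.009 279.3961054508084 282.4317621658706
0 0 279.42478881536994 266.1857991449848
0 0.009 279.4544379219888 249.3928497440015
0.01 -0.009 279.2802185168684 272.6232185002173
0.01 0 279.3055389432849 257.10032788576746
0.01 0.009 279.33166514760376 241.08344866184234
0.019 -0.009 279.18596873649165 264.6460199078319
0.019 0 279.2087085651019 249.72296468512758
0.019 0.009 279.2321380220851 234.34733954780856
0.03 -0.009 279.08183970045195 255.8326518935746
0.03 0 279.1018891402577 241.5845508035963
0.03 0.009 279.12251357281264 226.9278320716744
0.126 -0.009 278.4927158657893 205.96985321297842
0.126 0 278.5007025686906 195.78103569788274
0.126 0.009 278.50884463317334 185.39401989978546
```

View pics/w3c.png

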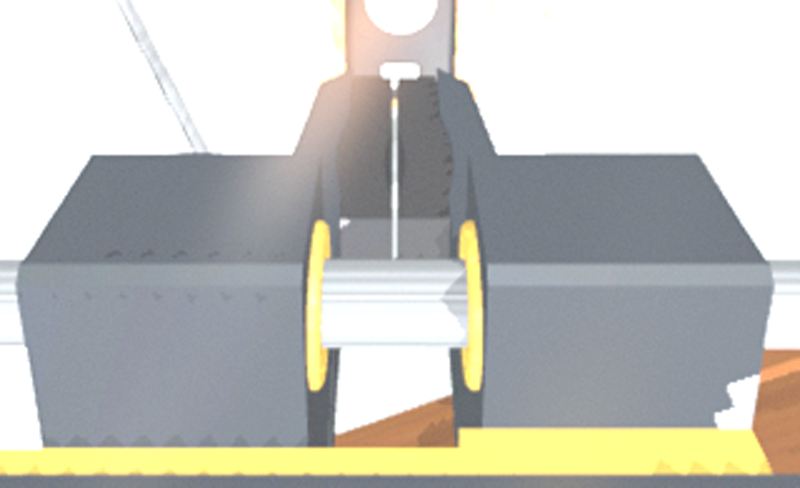

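The fingertips show at row 255, but the stated 19 mm would put them at row 234. They therefore end about 3–5 mm *behind* the reported TCP, which agrees with both missed grasps. I'll go about 22 mm lower than planned.

Call:
{"name": "jog_arm", "arguments": {
  "turn": [
    [0,0,0],
    [0,0,0],
    [0,0,0],
    [0,0,0],
    [0,0,0],
    [0,0,0],
    [0,0,0],
    [0,0,0],
    [0,0,0],
    [0,0,0],
    [0,0,0],
    [0,0,0],
    [0,0,0],
    [0,0,0]
  ],
  "translation": [
    [0,0.001,0],
    [0,0.001,0],
    [0,0.001,0],
    [0,0.001,0.01],
    [0,0.001,0.03],
    [0,0.001,0.06],
    [0,0.001,0.09],
    [0,0.001,0.11],
    [0,0.001,0.12],
    [0,0.001,0.128],
    [0,0.001,0.134],
    [0,0.001,0.139],
    [0,0.001,0.141],
    [0,0.001,0.141]
  ],
  "grip": [0,0,0,0,0,0,0,0,0,0,0,0,0,0]
}}

```text
clock: 22.88
tool_pos: [0.6022, 0.1347, 0.0117]
eef_rot: [0.207, 0.978, 0.0, 0.0]
contact_force: [0.1, 0.0, -0.9]
opening: 0.998
finger_force: 0.0
```

Call:
{"name": "jog_arm", "arguments": {
  "turn": [
    [0,0,0],
    [0,0,0],
    [0,0,0],
    [0,0,0],
    [0,0,0],
    [0,0,0],
    [0,0,0],
    [0,0,0]
  ],
  "translation": [
    [0,0,0],
    [0,0,0],
    [0,0,0],
    [0,0,0],
    [0,0,0],
    [0,0,0],
    [0,0,0],
    [0,0,0]
  ],
  "grip": [1,1,1,1,1,1,1,1],
  "force": 25
}}

```text
clock: 23.88
tool_pos: [0.6022, 0.1347, 0.0117]
eef_rot: [0.207, 0.978, 0.0, 0.0]
contact_force: [0.5, 0.1, -0.1]
opening: 0.444
finger_force: 25.0
```

Call:
{"name": "jog_arm", "arguments": {
  "turn": [
    [0,0,0],
    [0,0,0],
    [0,0,0],
    [0,0,0],
    [0,0,0],
    [0,0,0]
  ],
  "translation": [
    [0,0,-0.01],
    [0,0,-0.03],
    [0,0,-0.06],
    [0,0,-0.1],
    [0,0,-0.13],
    [0,0,-0.13]
  ],
  "grip": [1,1,1,1,1,1]
}}

```text
clock: 24.62
tool_pos: [0.6041, 0.1351, 0.1453]
eef_rot: [0.207, 0.978, 0.002, 0.003]
contact_force: [-0.1, 0.6, -2.0]
opening: 0.449
finger_force: 25.0
```

Run:
```python
from h import *
to([.5,-.1,.142],[.495,-.353,.142])
```

```text
t 24.62 tcp [0.604 0.135 0.145] yaw_y deg 66.1 z [ 0.006  0.002 -1.   ] open 0.449 ff 24.997238516807556 F [-0.103  0.641 -1.987]
[0.5, -0.1, 0.142] -> [-0.    -0.257  0.002]
[0.495, -0.353, 0.142] -> [-0.098 -0.49   0.002]
```

Call:
{"name": "jog_arm", "arguments": {
  "turn": [
    [0,0,0],
    [0,0,0],
    [0,0,-0.02],
    [0,0,-0.05],
    [0,0,-0.08],
    [0,0,-0.11],
    [0,0,-0.14],
    [0,0,-0.17],
    [0,0,-0.2],
    [0,0,-0.225],
    [0,0,-0.232],
    [0,0,-0.232],
    [0,0,-0.232],
    [0,0,-0.232],
    [0,0,-0.232]
  ],
  "translation": [
    [0,-0.025,0],
    [0,-0.065,0],
    [0,-0.105,0],
    [0,-0.145,0],
    [0,-0.185,0],
    [0,-0.225,0],
    [-0.01,-0.265,0],
    [-0.027,-0.305,0],
    [-0.043,-0.345,0],
    [-0.06,-0.385,0],
    [-0.077,-0.425,0],
    [-0.09,-0.46,0],
    [-0.1,-0.482,0],
    [-0.1,-0.488,0],
    [-0.1,-0.488,0]
  ],
  "grip": [1,1,1,1,1,1,1,1,1,1,1,1,1,1,1]
}}

```text
clock: 26.5
tool_pos: [0.4954, -0.3511, 0.1411]
eef_rot: [0.092, 0.996, 0.001, -0.001]
contact_force: [-0.7, 0.4, -1.1]
opening: 0.45
finger_force: 25.0
```

Run:
```python
from h import *
save('wrist','w4.png'); look('long_tray','remote_center');rect('long_tray',.009); look('long_tray',cam='top'); rect('long_tray',.009,'top')
to([.495,-.353,.012])
```

```text
long_tray wrist []
remote_center wrist [(array([ 0.497, -0.354,  0.146]), 0.97)]
long_tray wrist 0.56 px [221  86] [327 253] rect [ 0.48  -0.352] [0.084 0.144] 79.3
long_tray top [(array([ 0.208, -0.341,  0.005]), 0.81), (array([ 0.492, -0.352,  0.003]), 0.75), (array([0.65 , 0.001, 0.021]), 0.59)]
long_tray top 0.91 px [365 171] [397 220] rect [ 0.471 -0.345] [0.086 0.133] 82.2
long_tray top 0.89 px [354 242] [428 334] rect [ 0.209 -0.34 ] [0.125 0.246] 64.5
t 26.9 tcp [ 0.496 -0.352  0.142] yaw_y deg 79.5 z [ 0.  0. -1.] open 0.45 ff 24.997276961803436 F [-0.171  0.708 -2.094]
[0.495, -0.353, 0.012] -> [ 0.001 -0.002  0.13 ]
```

View pics/w4.png

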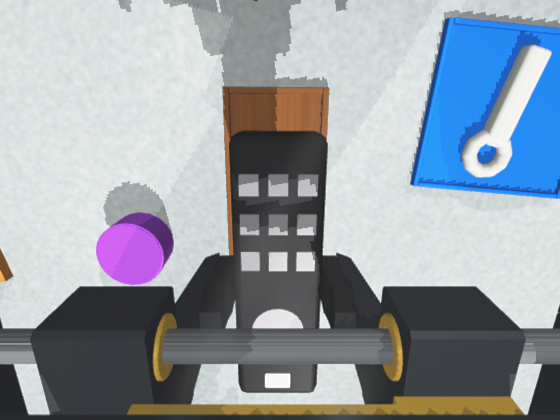

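The remote is held straight over the tray: tray edges run from px x 222 to 328, and the remote is parallel to them.

Call:
{"name": "jog_arm", "arguments": {
  "turn": [
    [0,0,0],
    [0,0,0],
    [0,0,0],
    [0,0,0],
    [0,0,0],
    [0,0,0],
    [0,0,0],
    [0,0,0],
    [0,0,0],
    [0,0,0],
    [0,0,0],
    [0,0,0],
    [0,0,0],
    [0,0,0],
    [0,0,0],
    [0,0,0],
    [0,0,0],
    [0,0,0],
    [0,0,0],
    [0,0,0]
  ],
  "translation": [
    [0.002,0,0.03],
    [0.002,0,0.06],
    [0.002,0,0.09],
    [0.002,0,0.11],
    [0.002,0,0.12],
    [0.002,0,0.127],
    [0.002,0,0.13],
    [0.002,0,0.13],
    [0.002,0,0.13],
    [0.002,0,0.13],
    [0.002,0,0.13],
    [0.002,0,0.13],
    [0.002,0,0.13],
    [0.002,0,0.13],
    [0.002,0,0.13],
    [0.002,0,0.12],
    [0.002,0,0.09],
    [0.002,0,0.05],
    [0.002,0,0.01],
    [0.002,0,0]
  ],
  "grip": [1,1,1,1,1,1,1,1,0,0,0,0,0,0,0,0,0,0,0,0]
}}

```text
clock: 29.4
tool_pos: [0.4956, -0.3525, 0.1448]
eef_rot: [0.092, 0.996, -0.001, 0.002]
contact_force: [-0.7, -1.0, -0.3]
opening: 1.0
finger_force: 0.0
```

Run:
```python
from h import *
look('remote_center','long_tray'); rect('remote_center',.026); rect('long_tray',.009)
look('remote_center','opener_center',cam='top'); rect('remote_center',.026,'top'); 
to([.462,-.163,.14])
```

```text
remote_center wrist [(array([ 0.496, -0.352,  0.017]), 0.71)]
long_tray wrist []
remote_center wrist 0.57 px [253 112] [304 265] rect [ 0.488 -0.351] [0.04  0.127] 79.1
long_tray wrist 0.74 px [225  85] [330 278] rect [ 0.489 -0.352] [0.084 0.169] 79.3
long_tray wrist 0.55 px [462  43] [551 174] rect [ 0.459 -0.161] [0.04  0.103] 63.1
remote_center top [(array([ 0.492, -0.351,  0.017]), 0.67)]
opener_center top [(array([ 0.464, -0.161,  0.01 ]), 0.78)]
remote_center top 0.55 px [374 172] [391 211] rect [ 0.478 -0.346] [0.043 0.106] 79.4
t 29.85 tcp [ 0.494 -0.351  0.141] yaw_y deg 79.4 z [-0.002  0.001 -1.   ] open 1.0 ff 0.0 F [0.277 0.006 0.003]
[0.462, -0.163, 0.14] -> [0.066 0.179 0.001]
```

Call:
{"name": "jog_arm", "arguments": {
  "turn": [
    [0,0,0.03],
    [0,0,0.07],
    [0,0,0.12],
    [0,0,0.16],
    [0,0,0.164],
    [0,0,0.164],
    [0,0,0.164]
  ],
  "translation": [
    [0.01,0.027,0],
    [0.025,0.068,0],
    [0.042,0.115,0],
    [0.057,0.155,0],
    [0.066,0.179,0],
    [0.066,0.179,0],
    [0.066,0.179,0]
  ],
  "grip": [0,0,0,0,0,0,0]
}}

```text
clock: 30.72
tool_pos: [0.4624, -0.1649, 0.1414]
eef_rot: [0.174, 0.985, -0.0, 0.0]
contact_force: [-0.4, -0.8, -0.5]
opening: 0.997
finger_force: 0.0
```

Run:
```python
from h import *
save('wrist','w5.png'); look('opener_center','square_tray'); rect('opener_center',.017)
to([.462,-.163,.005])
```

```text
opener_center wrist [(array([ 0.46 , -0.162,  0.015]), 0.76)]
square_tray wrist [(array([ 0.467, -0.153,  0.001]), 0.81)]
opener_center wrist 0.58 px [256 133] [301 248] rect [ 0.463 -0.159] [0.038 0.1  ] 57.9
t 30.98 tcp [ 0.462 -0.165  0.141] yaw_y deg 69.9 z [ 0. -0. -1.] open 0.999 ff 0.0 F [0.247 1.119 0.355]
[0.462, -0.163, 0.005] -> [0.001 0.002 0.136]
```

View pics/w5.png

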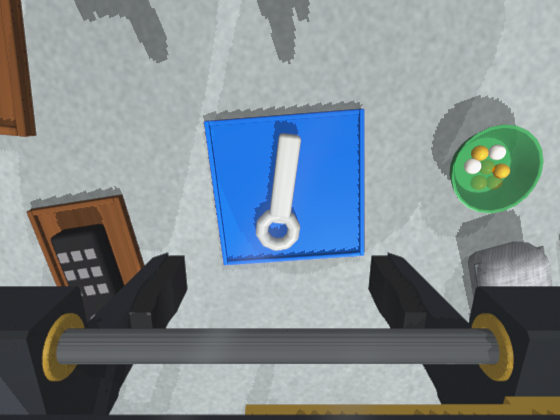

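Opener in the blue tray: handle end at px (290,137), ring centre at (277,230), so it's tilted slightly from the tool axis. I'll compute the turn.

Run:
```python
from h import *
a=pix2w('wrist',(289.5,137),.018); b=pix2w('wrist',(277.5,230),.012)
u=(b-a)[:2]; u/=np.linalg.norm(u); g=a[:2]+.05*u
print(a,b,'axis',np.degrees(np.arctan2(u[1],u[0])),'perp',np.degrees(np.arctan2(u[1],u[0]))+90,'len',np.linalg.norm((b-a)[:2]),'grasp',g)
to([g[0],g[1],.006])
```

```text
[ 0.419 -0.14   0.018] [ 0.492 -0.177  0.012] axis -26.75062197243443 perp 63.24937802756557 len 0.08188082800902308 grasp [ 0.464 -0.162]
t 30.98 tcp [ 0.462 -0.165  0.141] yaw_y deg 69.9 z [ 0. -0. -1.] open 0.999 ff 0.0 F [0.247 1.119 0.355]
[np.float64(0.46360163247749336), np.float64(-0.16234258552522646), 0.006] -> [-0.001  0.003  0.135]
```

Call:
{"name": "jog_arm", "arguments": {
  "turn": [
    [0,0,0.05],
    [0,0,0.115],
    [0,0,0.115],
    [0,0,0.115],
    [0,0,0.115],
    [0,0,0.115],
    [0,0,0.115],
    [0,0,0.115],
    [0,0,0.115],
    [0,0,0.115]
  ],
  "translation": [
    [-0.001,0.003,0.03],
    [-0.001,0.003,0.06],
    [-0.001,0.003,0.09],
    [-0.001,0.003,0.11],
    [-0.001,0.003,0.12],
    [-0.001,0.003,0.126],
    [-0.001,0.003,0.131],
    [-0.001,0.003,0.135],
    [-0.001,0.003,0.136],
    [-0.001,0.003,0.136]
  ],
  "grip": [0,0,0,0,0,0,0,0,0,0]
}}

```text
clock: 32.22
tool_pos: [0.4641, -0.1612, 0.0057]
eef_rot: [0.23, 0.973, 0.0, 0.0]
contact_force: [-0.6, 0.0, -0.3]
opening: 1.0
finger_force: 0.0
```

Call:
{"name": "jog_arm", "arguments": {
  "turn": [
    [0,0,0],
    [0,0,0],
    [0,0,0],
    [0,0,0],
    [0,0,0],
    [0,0,0],
    [0,0,0],
    [0,0,0],
    [0,0,0],
    [0,0,0]
  ],
  "translation": [
    [0,0,0],
    [0,0,0],
    [0,0,0],
    [0,0,0],
    [0,0,0],
    [0,0,0],
    [0,0,0],
    [0,0,0],
    [0,0,0],
    [0,0,0]
  ],
  "grip": [1,1,1,1,1,1,1,1,1,1],
  "force": 25
}}

```text
clock: 33.48
tool_pos: [0.464, -0.1612, 0.0056]
eef_rot: [0.23, 0.973, 0.0, -0.0]
contact_force: [0.7, 0.5, -1.0]
opening: 0.201
finger_force: 25.0
```

Call:
{"name": "jog_arm", "arguments": {
  "turn": [
    [0,0,0],
    [0,0,0],
    [0,0,0],
    [0,0,0],
    [0,0,0],
    [0,0,0]
  ],
  "translation": [
    [0,0,-0.01],
    [0,0,-0.03],
    [0,0,-0.06],
    [0,0,-0.1],
    [0,0,-0.13],
    [0,0,-0.13]
  ],
  "grip": [1,1,1,1,1,1]
}}

```text
clock: 34.22
tool_pos: [0.4651, -0.1616, 0.1378]
eef_rot: [0.23, 0.973, 0.0, 0.002]
contact_force: [0.8, -0.1, -2.3]
opening: 0.2
finger_force: 25.0
```

Run:
```python
from h import *
look('opener_center'); rect('opener_center',.135)
to([.608,.139,.14],[.608,.139,.012],[.608,.139,.008])
```

```text
opener_center wrist [(array([ 0.461, -0.164,  0.144]), 0.79)]
opener_center wrist 0.68 px [254 163] [301 327] rect [ 0.456 -0.158] [0.024 0.086] 63.4
t 34.38 tcp [ 0.463 -0.161  0.135] yaw_y deg 63.4 z [-0.002  0.    -1.   ] open 0.198 ff 24.9955353140831 F [ 0.119 -0.264 -2.008]
[0.608, 0.139, 0.14] -> [ 0.005  0.333 -0.005]
[0.608, 0.139, 0.012] -> [0.005 0.333 0.123]
[0.608, 0.139, 0.008] -> [0.005 0.333 0.127]
```

Call:
{"name": "jog_arm", "arguments": {
  "turn": [
    [0,0,0],
    [0,0,0],
    [0,0,0],
    [0,0,0],
    [0,0,0],
    [0,0,0],
    [0,0,0],
    [0,0,0],
    [0,0,0],
    [0,0,0],
    [0,0,0],
    [0,0,0]
  ],
  "translation": [
    [0,0.025,0],
    [0.001,0.06,0],
    [0.002,0.1,0],
    [0.003,0.14,0],
    [0.004,0.18,0],
    [0.005,0.22,0],
    [0.005,0.26,0],
    [0.005,0.295,0],
    [0.005,0.32,0],
    [0.005,0.334,0],
    [0.005,0.334,0],
    [0.005,0.334,0]
  ],
  "grip": [1,1,1,1,1,1,1,1,1,1,1,1]
}}

```text
clock: 35.88
tool_pos: [0.6083, 0.1379, 0.135]
eef_rot: [0.231, 0.973, -0.001, -0.001]
contact_force: [-0.0, -0.3, -1.1]
opening: 0.203
finger_force: 25.0
```

Run:
```python
from h import *
save('wrist','w6.png'); look('opener_center','round_mat'); rect('round_mat',.005)
# cork circle from colour
im=cv2.imread('pics/w6.png'); hsv=cv2.cvtColor(im,cv2.COLOR_BGR2HSV)
m=cv2.inRange(hsv,(10,70,120),(28,255,255)); m=cv2.morphologyEx(m,cv2.MORPH_OPEN,np.ones((3,3)))
k,_=cv2.findContours(m,0,1); k=max(k,key=cv2.contourArea); h=cv2.convexHull(k)[:,0]
w=np.array([pix2w('wrist',p,.005)[:2] for p in h],'float32'); print(cv2.minEnclosingCircle(w))
to([.608,.139,.008])
```

```text
opener_center wrist [(array([0.606, 0.137, 0.143]), 0.95)]
round_mat wrist []
round_mat wrist 0.67 px [191 104] [365 257] rect [0.602 0.142] [0.149 0.133] 62.7
((0.609222412109375, 0.13820205628871918), 0.07504645735025406)
t 36.12 tcp [0.609 0.139 0.136] yaw_y deg 63.4 z [-0. -0. -1.] open 0.199 ff 24.99541014432907 F [ 0.097  1.388 -1.14 ]
[0.608, 0.139, 0.008] -> [ 0.001 -0.     0.128]
```

View pics/w6.png

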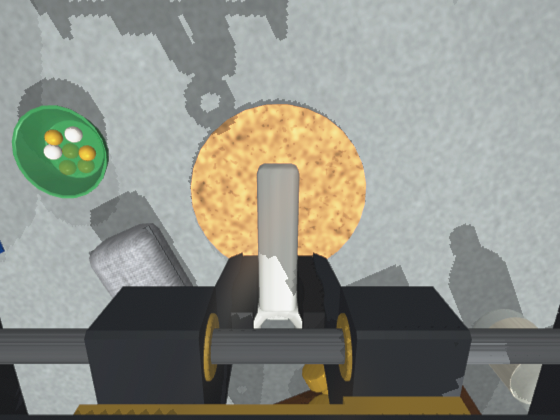

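The mat circle fits at (0.609, 0.138) with radius 75 mm, and the opener is centred over it.

Call:
{"name": "jog_arm", "arguments": {
  "turn": [
    [0,0,0],
    [0,0,0],
    [0,0,0],
    [0,0,0],
    [0,0,0],
    [0,0,0],
    [0,0,0],
    [0,0,0],
    [0,0,0],
    [0,0,0],
    [0,0,0],
    [0,0,0],
    [0,0,0],
    [0,0,0],
    [0,0,0],
    [0,0,0],
    [0,0,0],
    [0,0,0],
    [0,0,0],
    [0,0,0]
  ],
  "translation": [
    [0,0,0.03],
    [0,0,0.06],
    [0,0,0.09],
    [0,0,0.11],
    [0,0,0.12],
    [0,0,0.126],
    [0,0,0.128],
    [0,0,0.128],
    [0,0,0.128],
    [0,0,0.128],
    [0,0,0.128],
    [0,0,0.128],
    [0,0,0.128],
    [0,0,0.128],
    [0,0,0.128],
    [0,0,0.12],
    [0,0,0.09],
    [0,0,0.05],
    [0,0,0.01],
    [0,0,0]
  ],
  "grip": [1,1,1,1,1,1,1,1,0,0,0,0,0,0,0,0,0,0,0,0]
}}

```text
clock: 38.62
tool_pos: [0.6107, 0.1403, 0.1389]
eef_rot: [0.23, 0.973, 0.001, 0.002]
contact_force: [0.4, 0.8, -0.5]
opening: 0.999
finger_force: 0.0
```

Run:
```python
from h import *
look('opener_center','round_mat'); look('opener_center','tin_center',cam='top'); look('tin_center',cam='scene')
to([.443,.35,.14])
```

```text
opener_center wrist []
round_mat wrist [(array([0.606, 0.136, 0.   ]), 0.89)]
opener_center top [(array([ 0.609,  0.136, -0.002]), 0.37)]
tin_center top [(array([ 0.52 , -0.479,  0.016]), 0.95), (array([0.442, 0.347, 0.027]), 0.53)]
tin_center scene [(array([0.446, 0.351, 0.026]), 0.81), (array([ 0.517, -0.483,  0.018]), 0.57)]
t 39.02 tcp [0.608 0.14  0.134] yaw_y deg 63.4 z [-0.002 -0.001 -1.   ] open 0.997 ff 0.0 F [ 0.086  0.196 -0.115]
[0.443, 0.35, 0.14] -> [ 0.242  0.114 -0.005]
```

Call:
{"name": "jog_arm", "arguments": {
  "turn": [
    [0,0,0],
    [0,0,0],
    [0,0,0],
    [0,0,0],
    [0,0,0],
    [0,0,0],
    [0,0,0],
    [0,0,0],
    [0,0,0]
  ],
  "translation": [
    [0.025,0.012,-0.01],
    [0.065,0.031,-0.01],
    [0.11,0.052,-0.01],
    [0.155,0.073,-0.01],
    [0.195,0.092,-0.01],
    [0.228,0.108,-0.01],
    [0.242,0.114,-0.01],
    [0.242,0.114,-0.01],
    [0.242,0.114,-0.01]
  ],
  "grip": [0,0,0,0,0,0,0,0,0]
}}

```text
clock: 40.15
tool_pos: [0.445, 0.3479, 0.1454]
eef_rot: [0.231, 0.973, -0.001, 0.001]
contact_force: [0.1, 0.5, 0.1]
opening: 0.998
finger_force: 0.0
```

```bash
python3 - <<'E'
from h import *
save('top','top2.png'); look('tin_center'); rect('tin_center',.04)
to([.444,.35,.017])
E
python3 - <<'E'
import cv2
a=cv2.imread('pics/top2.png')[110:270,80:420]
cv2.imwrite('pics/top2c.png',cv2.resize(a,None,fx=2.3,fy=2.3,interpolation=2))
E
```

```text
tin_center wrist [(array([0.446, 0.348, 0.025]), 0.59)]
tin_center wrist 0.9 px [247 160] [318 234] rect [0.444 0.353] [0.056 0.059] 42.0
t 40.35 tcp [0.445 0.349 0.146] yaw_y deg 63.3 z [ 0. -0. -1.] open 1.0 ff 0.0 F [-0.234  0.286 -0.177]
[0.444, 0.35, 0.017] -> [0.001 0.001 0.129]
```

View pics/top2c.png

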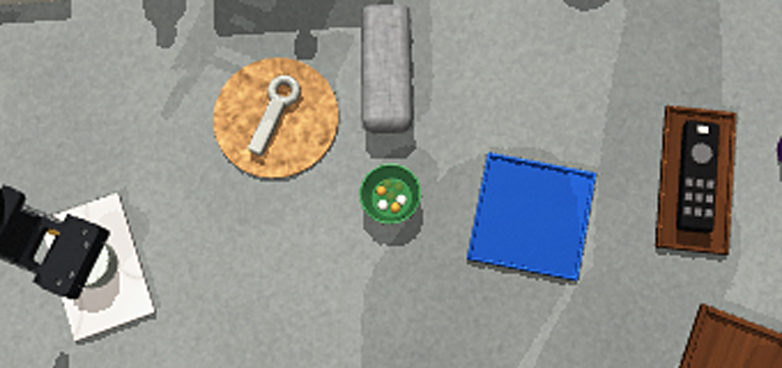

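The opener is centred on the mat (crop 275,115), the remote is in its tray (700,178), and the dish and case are in place. Now the tin.

Call:
{"name": "jog_arm", "arguments": {
  "turn": [
    [0,0,0],
    [0,0,0],
    [0,0,0],
    [0,0,0],
    [0,0,0],
    [0,0,0],
    [0,0,0],
    [0,0,0],
    [0,0,0],
    [0,0,0],
    [0,0,0],
    [0,0,0],
    [0,0,0],
    [0,0,0],
    [0,0,0],
    [0,0,0],
    [0,0,0],
    [0,0,0]
  ],
  "translation": [
    [0,0.001,0.03],
    [0,0.001,0.06],
    [0,0.001,0.09],
    [0,0.001,0.11],
    [0,0.001,0.12],
    [0,0.001,0.126],
    [0,0.001,0.128],
    [0,0.001,0.128],
    [0,0.001,0.128],
    [0,0.001,0.128],
    [0,0.001,0.128],
    [0,0.001,0.128],
    [0,0.001,0.128],
    [0,0.001,0.128],
    [0,0.001,0.128],
    [0,0.001,0.128],
    [0,0.001,0.128],
    [0,0.001,0.128]
  ],
  "grip": [0,0,0,0,0,0,0,0,1,1,1,1,1,1,1,1,1,1],
  "force": 25
}}

```text
clock: 42.6
tool_pos: [0.4441, 0.3512, 0.0178]
eef_rot: [0.23, 0.973, 0.0, 0.0]
contact_force: [0.0, 0.8, 3.7]
opening: 0.623
finger_force: 25.0
```

Call:
{"name": "jog_arm", "arguments": {
  "turn": [
    [0,0,0],
    [0,0,0],
    [0,0,0],
    [0,0,0],
    [0,0,0],
    [0,0,0]
  ],
  "translation": [
    [0,0,-0.01],
    [0,0,-0.03],
    [0,0,-0.06],
    [0,0,-0.1],
    [0,0,-0.12],
    [0,0,-0.12]
  ],
  "grip": [1,1,1,1,1,1]
}}

```text
clock: 43.35
tool_pos: [0.4445, 0.351, 0.139]
eef_rot: [0.23, 0.973, 0.001, 0.001]
contact_force: [-0.6, -0.0, -2.2]
opening: 0.631
finger_force: 25.0
```

Run:
```python
from h import *
to([.464,.1,.14],[.464,-.154,.14])
```

```text
t 43.35 tcp [0.444 0.351 0.139] yaw_y deg 63.4 z [ 0.002  0.001 -1.   ] open 0.631 ff 24.999973084777594 F [-0.567 -0.038 -2.23 ]
[0.464, 0.1, 0.14] -> [-0.13  -0.216 -0.001]
[0.464, -0.154, 0.14] -> [-0.244 -0.443 -0.002]
```

Call:
{"name": "jog_arm", "arguments": {
  "turn": [
    [0,0,0],
    [0,0,0],
    [0,0,0],
    [0,0,0],
    [0,0,0],
    [0,0,0],
    [0,0,0],
    [0,0,0],
    [0,0,0],
    [0,0,0],
    [0,0,0],
    [0,0,0],
    [0,0,0],
    [0,0,0],
    [0,0,0]
  ],
  "translation": [
    [-0.014,-0.025,0],
    [-0.034,-0.06,0],
    [-0.055,-0.1,0],
    [-0.077,-0.14,0],
    [-0.1,-0.18,0],
    [-0.121,-0.22,0],
    [-0.143,-0.26,0],
    [-0.165,-0.3,0],
    [-0.187,-0.34,0],
    [-0.209,-0.38,0],
    [-0.228,-0.415,0],
    [-0.24,-0.436,0],
    [-0.244,-0.443,0],
    [-0.244,-0.443,0],
    [-0.244,-0.443,0]
  ],
  "grip": [1,1,1,1,1,1,1,1,1,1,1,1,1,1,1]
}}

```text
clock: 45.22
tool_pos: [0.464, -0.1527, 0.1374]
eef_rot: [0.229, 0.974, 0.001, -0.0]
contact_force: [-0.4, 0.9, -0.8]
opening: 0.629
finger_force: 25.0
```

Run:
```python
from h import *
look('tin_center','square_tray'); rect('square_tray',.008)
to([.464,-.154,.015])
```

```text
tin_center wrist [(array([ 0.464, -0.155,  0.143]), 0.88)]
square_tray wrist [(array([ 0.465, -0.153, -0.   ]), 0.95)]
square_tray wrist 0.57 px [182 105] [359 256] rect [ 0.464 -0.157] [0.13  0.131] 74.4
t 45.42 tcp [ 0.464 -0.153  0.138] yaw_y deg 63.5 z [-0.  0. -1.] open 0.626 ff 25.000068498775363 F [-0.205  0.715 -1.278]
[0.464, -0.154, 0.015] -> [-0.    -0.001  0.123]
```

Call:
{"name": "jog_arm", "arguments": {
  "turn": [
    [0,0,0],
    [0,0,0],
    [0,0,0],
    [0,0,0],
    [0,0,0],
    [0,0,0],
    [0,0,0],
    [0,0,0],
    [0,0,0],
    [0,0,0],
    [0,0,0],
    [0,0,0],
    [0,0,0],
    [0,0,0],
    [0,0,0],
    [0,0,0],
    [0,0,0],
    [0,0,0],
    [0,0,0],
    [0,0,0]
  ],
  "translation": [
    [0,-0.001,0.03],
    [0,-0.001,0.06],
    [0,-0.001,0.09],
    [0,-0.001,0.108],
    [0,-0.001,0.116],
    [0,-0.001,0.121],
    [0,-0.001,0.123],
    [0,-0.001,0.123],
    [0,-0.001,0.123],
    [0,-0.001,0.123],
    [0,-0.001,0.123],
    [0,-0.001,0.123],
    [0,-0.001,0.123],
    [0,-0.001,0.123],
    [0,-0.001,0.123],
    [0,-0.001,0.115],
    [0,-0.001,0.09],
    [0,-0.001,0.05],
    [0,-0.001,0],
    [0,-0.001,-0.03]
  ],
  "grip": [1,1,1,1,1,1,1,1,0,0,0,0,0,0,0,0,0,0,0,0]
}}

```text
clock: 47.92
tool_pos: [0.4639, -0.1556, 0.1703]
eef_rot: [0.23, 0.973, -0.0, 0.001]
contact_force: [0.3, -0.2, -0.9]
opening: 0.998
finger_force: 0.0
```

Call:
{"name": "jog_arm", "arguments": {
  "turn": [
    [0,0,0],
    [0,0,0],
    [0,0,0],
    [0,0,0],
    [0,0,0],
    [0,0,0],
    [0,0,0],
    [0,0,0]
  ],
  "translation": [
    [0.02,0.04,-0.02],
    [0.04,0.08,-0.04],
    [0.06,0.12,-0.05],
    [0.09,0.16,-0.05],
    [0.11,0.2,-0.05],
    [0.12,0.22,-0.05],
    [0.12,0.22,-0.05],
    [0.12,0.22,-0.05]
  ],
  "grip": [0,0,0,0,0,0,0,0]
}}

```text
clock: 48.92
tool_pos: [0.4544, 0.0935, 0.2177]
eef_rot: [0.231, 0.973, -0.001, -0.0]
contact_force: [0.8, 0.2, -0.1]
opening: 0.998
finger_force: 0.0
```

Run:
```python
from h import *
save('scene','scene3.png'); save('top','top3.png')
for c in ('top','scene'): look('tin_center','square_tray','remote_center','long_tray','opener_center','round_mat',cam=c)
to()
a=cv2.imread('pics/scene3.png')[120:360,100:470]
cv2.imwrite('pics/scene3c.png',cv2.resize(a,None,fx=2,fy=2,interpolation=2))
```

```text
tin_center top [(array([ 0.461, -0.159,  0.022]), 0.96), (array([ 0.516, -0.481,  0.016]), 0.67)]
square_tray top [(array([ 0.459, -0.152, -0.001]), 0.61)]
remote_center top [(array([ 0.492, -0.351,  0.016]), 0.92)]
long_tray top [(array([ 0.206, -0.34 ,  0.004]), 0.87), (array([ 0.492, -0.354,  0.001]), 0.71)]
opener_center top []
round_mat top []
tin_center scene [(array([ 0.517, -0.481,  0.013]), 0.95), (array([ 0.468, -0.154,  0.022]), 0.85)]
square_tray scene [(array([ 0.468, -0.156,  0.   ]), 0.95)]
remote_center scene [(array([ 0.492, -0.349,  0.013]), 0.75)]
long_tray scene [(array([ 0.485, -0.356,  0.003]), 0.87), (array([ 0.211, -0.338,  0.005]), 0.55)]
opener_center scene [(array([0.609, 0.143, 0.011]), 0.53)]
round_mat scene [(array([0.604, 0.14 , 0.004]), 0.78)]
t 49.73 tcp [0.455 0.095 0.218] yaw_y deg 63.4 z [-0.  0. -1.] open 0.998 ff 0.0 F [ 0.758 -0.818 -0.206]
```

View pics/scene3c.png

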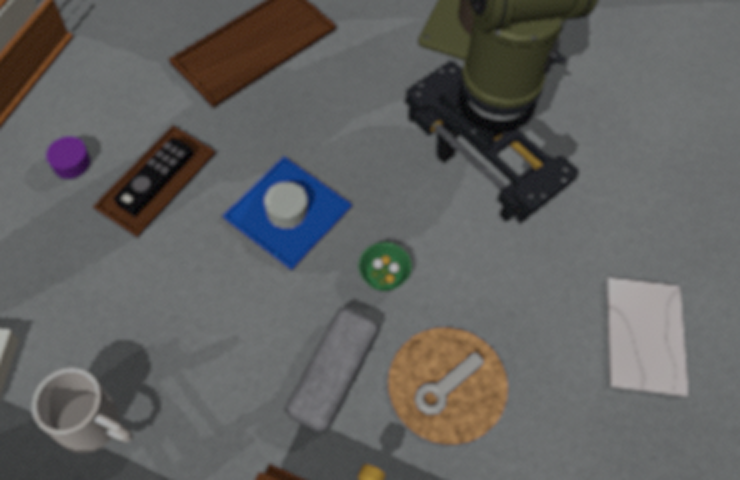

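All three things are in place: the tin at crop (287,204), the remote at (155,175), and the opener at (450,383). The slab is empty and the arm is clear of everything.

```bash
python3 -c "
from plant import r
print(r.finish_job())"
```

```text
the job is handed in; nothing more can be done
None
```

The job is handed in after about 50 s: the remote is in the small walnut tray, the coin tin in the blue tray and the opener on the cork mat, each about centred, with the slab (where the tin was parked) empty and the dish and case unmoved in the last picture; no verdict came back.

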